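# Unlock and draw off the grater head

## Robot

A 6-joint arm with a two-finger parallel gripper is mounted at the origin on the work surface. World frame = base frame: x ahead of the robot, y to its left, z up, the work surface at z = 0. Lengths are in mm, angles in rad, forces in N, time in s.
With the tool pointing down it reaches from about 350 to 875 mm from the base axis. Payload 15.5 kg.
Tool frame: the origin (TCP) lies where the fingers leave the gripper's body, on its centre line; the fingertips stand env.tcp_to_tips ahead of it and the grasp point (between the pads) lies 54 mm ahead of it (env.tcp_to_tips is the distance from the TCP to the fingertips, in mm); x points along the fingers, y is the direction in which the jaws open and shut, and the axes are right-handed (so a half turn about x gives the same grasp; the last joint's range is limited). The gripper opens to 85 mm and grips with 20 to 120 N. Pads are 22 mm wide; open, the fingers measure 114 mm over their backs; the gripper's body (76 mm by 85 mm) begins 54 mm behind the grasp point. The pads swing forward as they close: fully open they stand 13 mm farther back than shut.
Start: joints at [-1.444, 0.494, 1.345, -0, 1.302, -0.096], TCP at [137.492, -609.691, 303.877] pointing down, gripper open.
Joint ranges: [-2.91, 2.91], [-0.82, 2.16], [0.22, 2.67], [-1.22, 4.37], [0.12, 2.79], [-3.08, 3.08]. Speed limits (rad/s): [1.89, 1.89, 2.57, 3.01, 3.01, 3.01].

## Interface

Orientations are given as a 3x3 rotation matrix whose columns are the frame's x, y, z axes.
In Python, from bench import env gives the robot as it stands.
- The arm moves only by the tool send_rows, never from a script. Its argument "series" is a list of rows, each an object of numbers: "x", "y", "z": the shift along the world's x, y, z in m; "spin": the turn about the world's z in rad. A call has 1 to 8 rows; each row shifts and turns the commanded pose from where the row before left it; what a row does not reach is not made up. A row lasts 1/8 s, in which the tool goes at most 62.5 mm and 10.7 degrees, less where a joint would pass 70% of its speed; a pose out of reach is approached as far as the arm can. A call is refused whole if a number of a shift passes 0.0625 or a number of a turn 0.188, either way. A call with a gripper value outside its range is refused whole. "claw" is the opening in per cent of the stroke, from 0 (shut) to 100 (fully open), set as the call begins (left out, the last holds). The fingers move at their own pace and stop on an object; "newtons" is the grip in N (left out, the last holds). Time passes only in rows, so rows that do not move let the fingers close. It gives the time, the measured TCP pose, the force and the opening at its end, in the units of the state.
- env.read_state(): the state, without advancing time (a new reading comes with each control period).
- env.read_camera(name): name is "side" or "top" or "wrist"; returns a dict with "img" (400x640x3 uint8, blue, green, red), "mtx" (3x3 intrinsics, pixels), "R" (3x3) and "t" (3): a world point X has camera coordinates R X + t; the wrist camera has in their place "hand_eye" (4x4, takes a point from camera to tool coordinates, whose origin is the TCP and whose axes are the tool frame's). Camera axes: x right, y down, z forward; pixel columns grow to the right and rows downward; lengths in mm; the calibration is good to about 2 mm. A picture is of the moment at which its call begins: read the wrist's pose just before it. There is no depth.
- env.finish_job(): hands the job in, once; it reports no verdict.
The state is a dict: "time_s": time; "joint_positions": joint angles; "dq": joint speeds; "joint_efforts": joint torques, N m; "tcp_pos": TCP position; "tool_rot": TCP orientation; "ft_force": force on the tool from outside, world axes, zero at the start; "ft_torque": the same for the moment, N m; "opening": finger opening in mm.
Only numpy, scipy, OpenCV 4.12 (cv2) and the standard library are available. Lean on these libraries where they do the work, as an engineer would, in place of code of your own. Each camera call takes 0.05 s, during which the arm holds its last target. There are 200 camera calls.

## Task

The grater head on the bench drive unit has to come off for washing. Pull the spring-loaded captive lock screw on top of the hub lightly up until its thread takes hold and wind it out, feeling for the thread and never forcing it, until it stays up by itself with its pin well clear (knob about 17 mm higher than it was); only then slide the head straight out of the hub, its foot staying on the bench, and leave it standing just clear in front of the hub. Leave everything else on the bench alone.

Things in the scene. Friction and masses are not known exactly. Their poses are not given: they have to be found in the camera images.
- drive: Bench drive unit, bolted down: white motor box 240 x 240 mm, 157 mm high, with a round aluminium hub (68 mm outside, bore 37.6 mm) sticking 65 mm out of one side. Origin on the bench under the box; z up; the hub points along its -y axis, hub axis 90 mm above the bench. The grater head leaves the hub along this -y.
- hub_mouth (a point): Centre of the open end of the hub's bore, 175 mm along -y from the drive unit's origin, 90 mm above the bench; axes as the drive unit's.
- lock: Captive lock screw, vertical, on top of the hub, 143 mm along -y from the drive's origin. Grip its round ribbed black knob, 31 mm across, 30 mm high; origin = knob centre, 184 mm above the bench at the start (screw down). Spring and weight pull it down: 7 N at rest, +0.22 N per mm of lift. Not pulled up, it just spins. Turning resistance 0.08 N m. Upper stop at 21 mm of lift.
- lug (a point): Hidden thread lug of the lock screw, on its axis 54 mm below the knob centre. Pulled straight up, the screw lifts freely, then 5 to 11 mm up (how far cannot be seen) the lug meets the underside of the sleeve's thread. Kept pulled up lightly and turned counter-clockwise from above it then rises 3.8 mm per rad; after 0.1 to 1.7 rad, 11.5 mm up, it has caught from below too and no longer drops.
- sleeve: Steel threaded sleeve fixed on the hub, 32 mm across; origin on the screw's axis 128 mm above the bench, top at 163 mm, 6 mm under the resting knob. Three-start right-hand thread, 24 mm per turn, 0.5 mm of play. The thread's ends are delicate: until caught, pull at most 7 N more than spring and weight (3 N are enough) and follow the knob's rise; once caught, 25 N between screw and sleeve, up or down.
- pin_tip (a point): Lower end of the lock screw's 8 mm pin, 85.5 mm below the knob centre, hidden in the hub; it reaches 8.5 mm into a groove of the head's shank and so locks the head. Wound out 15 mm or more it is well clear. Let go before the thread has caught, the screw springs down but keeps its angle and can be pulled and turned again; once caught it stays put and may be gripped anew.
- throat (a point): Centre, 175 mm above the bench, of the head's open rectangular feed throat: 54 mm wide (x), 50 mm long (y) outside, walls 4 mm, rim 205 mm above the bench, free all round from 135 mm up. 75 mm in front of hub_mouth and 107 mm from the lock screw's axis at the start. Axes: z up, y towards the hub.
- head: Grater head: loose, aluminium, 0.7 to 1 kg, a barrel 80 mm across and 112 mm long, axis 90 mm up, in line with the hub, ring nut at its outer end, standing on its flat foot (74 x 116 mm, nylon glides; origin on its underside, 5 mm hubwards of the throat's axis). Its polished, greased 34 mm shank (along +y, end 127 mm from the origin) sits 57 mm deep in the hub with 1.5 mm play all round.
- bowl: Bystander: a small stainless mixing bowl, 110 mm across and 50 mm high; origin at its underside's centre. To be left alone.
- jug: Bystander: a stainless measuring cup with a side handle, 72 mm across, 85 mm high; origin at its underside's centre. To be left alone.
- jar: Bystander: a glass spice jar with a steel cap, 56 mm across, 85 mm high; origin at its underside's centre. To be left alone.
- drum: Bystander: the spare grating drum, an open perforated steel tube, 60 mm across, 62 mm high, standing on end; origin at its underside's centre. To be left alone.
- scraper: Bystander: a dough scraper lying flat: steel blade 130 x 75 mm with a round white handle, 24 mm high; origin at its underside's centre. To be left alone.
- whisk: Bystander: a steel wire whisk lying flat, 275 mm long, up to 68 mm high; origin at its underside's centre. To be left alone.
- spoon: Bystander: a wooden-handled spoon 190 mm long lying on top of the drive unit; origin at its underside's centre. To be left alone.
Things that resemble listed ones, but are neither listed nor needed, are in the scene too. Leave any blue or purple look-alike of the head alone.

How it is judged (in metres and radians):
On the way:
1. the lock screw, let go, stays up on its thread at least 15 mm above its rest, the head still in the hub (z of lock in the frame of drive above 0.199 m and contact force between the fingers and lock below 0.1 N and y of throat in the frame of drive above -0.285 m), for 0.3 s.
At the end, for the whole second after the job is handed in: The lock screw is still up on its thread, its knob at least 15 mm above its rest; the head stands upright on its foot on the bench (tilt under 0.06 rad), 63 to 170 mm further out than at the start, so that its shank is out of the hub, and within 60 mm of the hub's line sideways (z of lock in the frame of drive above 0.199 m and y of throat in the frame of drive between -0.42 and -0.313 m and x of throat in the frame of drive between -0.06 and 0.06 m and angle between throat's own z axis and vertical below 0.06 rad and height (world z) of throat below 0.18 m); the robot touches nothing.
It fails at once if the thread's start forced: while the screw is held, more than 8.5 N between it and the sleeve less than 9 mm up, or more than 13 N less than 11 mm up (contact force between the fingers and lock above 1 N and ((contact force between lock and sleeve above 8.5 N and z of lock in the frame of drive below 0.193 m) or (contact force between lock and sleeve above 13 N and z of lock in the frame of drive below 0.195 m))).
It fails at once if more than 25 N between lock screw and threaded sleeve (thread forced) (contact force between lock and sleeve above 25 N).
It fails at once if the head tugged or levered against the locking pin with more than 25 N (contact force between lock and head above 25 N).
It fails at once if the head lifted more than 25 mm off the bench or tipped by more than 0.25 rad (height (world z) of throat above 0.2 m or angle between throat's own z axis and vertical above 0.25 rad).
It fails at once if a bystander moved by more than 30 mm (distance of any of bowl, jug, jar, drum, scraper, whisk, spoon from where it was at the start of the episode above 0.03 m).
It also fails if it takes over 67 s, if anything falls off the work surface, if the arm or the gripper's body presses on something with over 40 N, if the wrist force passes 120 N, or if a joint passes its speed limit or range.

## Working session

There is one attempt and no reset: what is moved stays moved. The work goes in short steps, Python scripts to look and compute and a tool call to move; the robot and the scene stay as the last step left them, time stands still between calls to the robot, and variables do not carry over. Pictures are saved under pics/ and viewed, about 8 in all and at most 12, crops included, and the job is handed in when it is done.

Besides the shell and the picture viewer there is one more tool, called after "Call:" as a command line: name --argument value ..., lists and objects as JSON in quotes. send_rows: Moves the arm, as the interface text tells. Its arguments: {"type":"object","properties":{"series":{"type":"array"},"claw":{"type":"number"},"newtons":{"type":"number"}},"required":["series"]}

```bash
mkdir -p pics; ls
python3 - <<'E'
from bench import env
import cv2
s=env.read_state();print(s, env.tcp_to_tips)
for n in("side","top"):
    c=env.read_camera(n);cv2.imwrite(f"pics/{n}0.png",c["img"]);print(n,c["mtx"],c["R"],c["t"])
E
```

```text
pics
{'time_s': 0.0, 'joint_positions': array([-1.44448318e+00,  4.94195810e-01,  1.34615538e+00, -2.61472019e-06,
        1.30253971e+00, -9.55297475e-02]), 'dq': array([-0.00030665,  0.00013664, -0.00207311, -0.00045973,  0.00085355,
        0.00028396]), 'joint_efforts': array([ 1.97517584e-03, -8.82148504e+01, -3.83879614e+01,  1.97508041e-05,
        1.02620007e-02,  8.80331584e-06]), 'tcp_pos': array([ 137.46458712, -609.39504087,  303.28414537]), 'tool_rot': array([[-1.66051611e-04,  2.20028301e-01, -9.75493475e-01],
       [ 1.28759065e-03, -9.75492632e-01, -2.20028330e-01],
       [-9.99999157e-01, -1.29257234e-03, -1.21324261e-04]]), 'ft_force': array([ 0.50628121, -0.34030243, -0.06812912]), 'ft_torque': array([ 0.01011216, -0.02408356,  0.03279156]), 'opening': 85.3315824532772} 72.6
side [[520.94880921   0.         325.76156209]
 [  0.         520.94880921 202.16182707]
 [  0.           0.           1.        ]] [[-0.94491383 -0.32724504 -0.00696752]
 [-0.22653402  0.66918122 -0.70772794]
 [ 0.23626299 -0.66716353 -0.70645072]] [ 551.35875927  100.30693496 1550.16531998]
top [[372.02636064   0.         329.35927241]
 [  0.         372.02636064 191.51773922]
 [  0.           0.           1.        ]] [[-0.02058396 -0.99972254 -0.0114515 ]
 [-0.98355558  0.02230404 -0.17922321]
 [ 0.1794289   0.00757406 -0.98374179]] [ 180.60206029  538.6640522  1046.64688501]
```

View pics/side0.png

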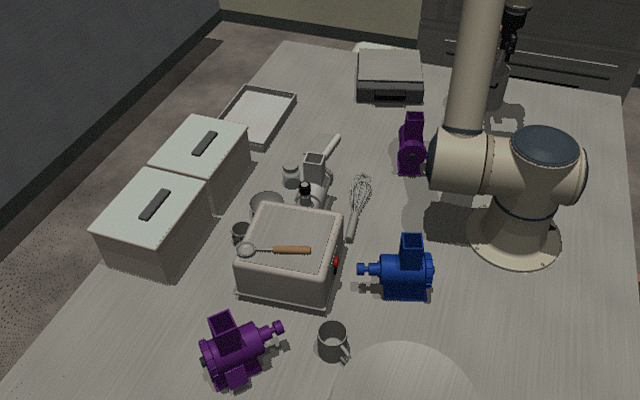

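View pics/top0.png

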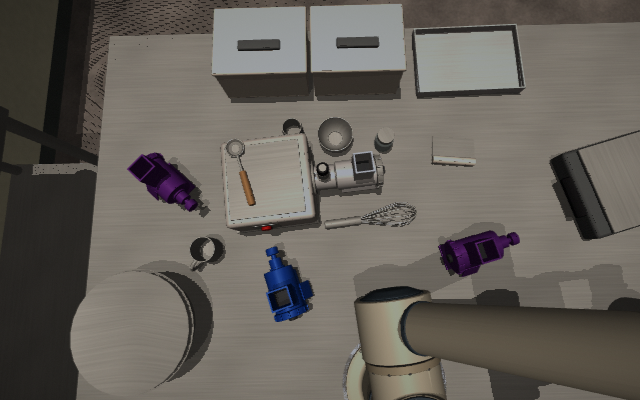

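The side view shows the knob near (305,187) and the throat near (314,158). The top view shows the knob near (322,169), the throat near (364,163) and the box on the left. I'll take a zoomed crop to refine these.

Run:
```python
import cv2,numpy as np
t=cv2.imread("pics/top0.png")[120:240,215:395];s=cv2.imread("pics/side0.png")[130:220,260:360]
a=cv2.resize(t,(798,532),interpolation=cv2.INTER_CUBIC)  # 4.433
b=cv2.resize(s,(0,0),fx=5,fy=5)
cv2.imwrite("pics/t1.png",a)
```

```text
(no output)
```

View pics/t1.png

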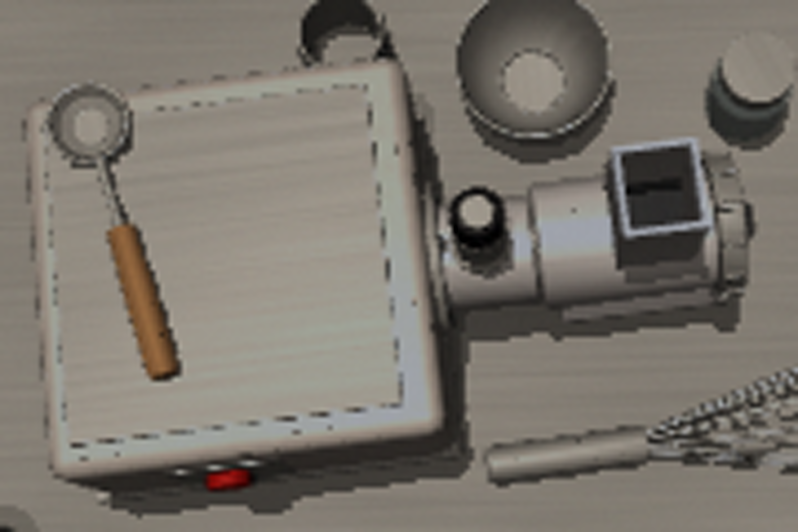

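The crop shows the knob top at (322.6,167.8) and the rim centre at (364.1,162.4) in full-image pixels. The box edges run along the hub line.

```bash
cat > h.py <<'E'
from bench import env
import numpy as np, cv2
def ray(c,px,z,R=None,t=None):
    R=c["R"] if R is None else R; t=c["t"] if t is None else t
    d=R.T@np.linalg.inv(c["mtx"])@[px[0],px[1],1]; o=-R.T@t
    return o+d*(z-o[2])/d[2]
def wrist(name):
    s=env.read_state(); c=env.read_camera("wrist"); cv2.imwrite(name,c["img"])
    T=np.eye(4);T[:3,:3]=s["tool_rot"];T[:3,3]=s["tcp_pos"]; W=np.linalg.inv(T@c["hand_eye"])
    np.savez(name+".npz",mtx=c["mtx"],R=W[:3,:3],t=W[:3,3])
def load(name): return dict(np.load(name+".npz"))
def st():
    s=env.read_state(); r=s["tool_rot"]
    print(s["time_s"],s["tcp_pos"].round(1),"yaw(y)",np.arctan2(r[1,1],r[0,1]).round(3),"F",s["ft_force"].round(2),"T",s["ft_torque"].round(3),"op",s["opening"].round(1),"q",s["joint_positions"].round(2))
E
python3 - <<'E'
from h import *
c=env.read_camera("top")
f=lambda p,z:ray(c,(np.array(p)+.5)/4.433+[214.5,119.5],z).round(1)
k=f((477,212),199);t=f((661,188),205);print(k,t,t-k,np.linalg.norm((t-k)[:2]))
d=t-k;print("dir",np.arctan2(d[1],d[0]))
for a,b in(((611,148),(697,140)),((624,237),(711,229)),((611,148),(624,237)),((697,140),(711,229))):
    d=f(b,205)-f(a,205);print(np.arctan2(d[1],d[0]))
for a,b,z in (((58,472),(440,428),157),((393,62),(440,428),157)):
    d=f(b,z)-f(a,z);print(np.arctan2(d[1],d[0]),np.linalg.norm(d))
E
```

```text
[578.5 184.8 199. ] [588.8  78.3 205. ] [  10.3 -106.5    6. ] 106.99691584340178
dir -1.4743825684169434
-1.4969309593887743
-1.501049365779082
-3.0325924317278847
-3.0311417455963827
-1.477264718069061 226.99215845486825
-3.0277013847056082 228.78218899206288
```

Call:
send_rows --series '[{"x": 0.0245, "y": 0.0442, "z": 0.015}, {"x": 0.0245, "y": 0.0442, "z": 0.015}, {"x": 0.0245, "y": 0.0442}, {"x": 0.0245, "y": 0.0442}, {"x": 0.0245, "y": 0.0442}, {"x": 0.0245, "y": 0.0442}, {"x": 0.0245, "y": 0.0442}, {"x": 0.0245, "y": 0.0442}]'

```text
invalid input
```

Call:
send_rows --series '[{"x": 0.0245, "y": 0.0442}, {"x": 0.0245, "y": 0.0442}, {"x": 0.0245, "y": 0.0442}, {"x": 0.0245, "y": 0.0442}, {"x": 0.0245, "y": 0.0442, "spin": -0.06}, {"x": 0.0245, "y": 0.0442, "spin": -0.06}, {"x": 0.0245, "y": 0.0442}, {"x": 0.0245, "y": 0.0442}]'

```text
invalid input
```

Call:
send_rows --series '[{"x": 0.0245, "y": 0.0442}, {"x": 0.0245, "y": 0.0442}, {}, {}, {}]'

```text
invalid input
```

Run:
```python
from h import *
st();wrist("pics/w1.png")
```

```text
Traceback (most recent call last):
  File "h.py", line 14, in st
    print(s["time_s"],s["tcp_pos"].round(1),"yaw(y)",np.arctan2(r[1,1],r[0,1]).round(3),"F",s["ft_force"].round(2),"T",s["ft_torque"].round(3),"op",s["opening"].round(1),"q",s["joint_positions"].round(2))
                                                                                                                                                    ^^^^^^^^^^^^^^^^^^
AttributeError: 'float' object has no attribute 'round'
```

The rows probably need all four keys.

Call:
send_rows --series '[{"x": 0.0245, "y": 0.0442, "z": 0.015, "spin": 0}, {"x": 0.0245, "y": 0.0442, "z": 0.015, "spin": 0}, {"x": 0.0245, "y": 0.0442, "z": 0, "spin": 0}, {"x": 0.0245, "y": 0.0442, "z": 0, "spin": 0}, {"x": 0.0245, "y": 0.0442, "z": 0, "spin": 0}, {"x": 0.0245, "y": 0.0442, "z": 0, "spin": 0}, {"x": 0.0245, "y": 0.0442, "z": 0, "spin": 0}, {"x": 0.0245, "y": 0.0442, "z": 0, "spin": 0}]'

```text
time_s: 1.15
tcp_pos: [333.9, -254.6, 333.9]
tool_rot: [[0.0, 0.22, -0.976], [-0.0, -0.976, -0.22], [-1.0, 0.0, -0.0]]
ft_force: [0.4, -0.3, 0.6]
opening: 85.4
```

Call:
send_rows --series '[{"x": 0.0245, "y": 0.0442, "z": 0, "spin": 0}, {"x": 0.0245, "y": 0.0442, "z": 0, "spin": 0}, {"x": 0.0245, "y": 0.0442, "z": 0, "spin": 0}, {"x": 0.0245, "y": 0.0442, "z": 0, "spin": 0}, {"x": 0.0245, "y": 0.0442, "z": 0, "spin": -0.06}, {"x": 0.0245, "y": 0.0442, "z": 0, "spin": -0.06}, {"x": 0.0245, "y": 0.0442, "z": 0, "spin": 0}, {"x": 0.0245, "y": 0.0442, "z": 0, "spin": 0}]'

```text
time_s: 2.15
tcp_pos: [530.0, 99.2, 333.8]
tool_rot: [[-0.0, 0.102, -0.995], [-0.0, -0.995, -0.102], [-1.0, 0.0, 0.0]]
ft_force: [0.6, -0.6, 0.7]
opening: 85.2
```

Call:
send_rows --series '[{"x": 0.0245, "y": 0.0442, "z": 0, "spin": 0}, {"x": 0.0245, "y": 0.0442, "z": 0, "spin": 0}, {"x": 0, "y": 0, "z": 0, "spin": 0}, {"x": 0, "y": 0, "z": 0, "spin": 0}, {"x": 0, "y": 0, "z": 0, "spin": 0}]'

```text
time_s: 2.78
tcp_pos: [578.1, 185.0, 333.9]
tool_rot: [[-0.0, 0.101, -0.995], [-0.0, -0.995, -0.101], [-1.0, 0.0, 0.0]]
ft_force: [-0.1, -0.2, -0.2]
opening: 85.5
```

```bash
sed -i 's/s\["opening"\].round(1)/round(s["opening"],1)/' h.py
python3 - <<'E'
from h import *
st();wrist("pics/w1.png")
E
```

```text
2.775 [578.1 185.  333.9] yaw(y) -1.47 F [-0.08 -0.21 -0.15] T [-0.013 -0.016  0.024] op 85.5 q [ 0.21  0.44  1.35 -0.    1.35  1.68]
```

View pics/w1.png

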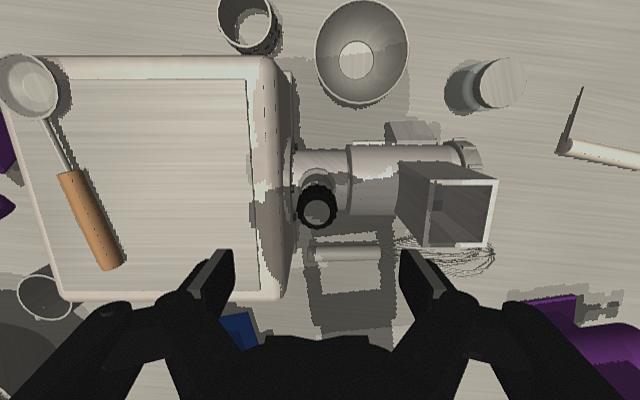

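The wrist view shows the knob's top disc centred at about (318,206), ring 297–338 wide, and the throat rim around (462,210). The fingers straddle the hub line.

Run:
```python
from h import *
c=load("pics/w1.png");g=cv2.cvtColor(cv2.imread("pics/w1.png"),cv2.COLOR_BGR2GRAY)
r=g[175:240,285:350];m=cv2.morphologyEx((r<45).astype('u1'),2,np.ones((3,3)))
n,l,s,ce=cv2.connectedComponentsWithStats(m,8)
i=1+np.argmax(s[1:,4]);print(s[i],ce[i]+[285,175])
bright=((r>90)).astype('u1');n,l,s,ce=cv2.connectedComponentsWithStats(bright,4)
for j in range(1,n):
    if s[j,4]>60: print("b",s[j],ce[j]+[285,175])
for z in(199,):print(ray(c,(318,206),z).round(1))
cv2.imwrite("pics/w1z.png",np.hstack([cv2.resize(cv2.imread("pics/w1.png")[180:240,285:350],(0,0),fx=6,fy=6,interpolation=2),cv2.resize(cv2.imread("pics/w1.png")[155:255,390:510],(0,0),fx=3.4,fy=3.6,interpolation=2)]))
```

```text
[ 11   9  42  46 913] [316.52683461 203.65717415]
b [  7   0  18  13 143] [298.27972028 179.51048951]
b [ 47   0  18  35 412] [341.08252427 190.37378641]
b [20 41 19  8 82] [312.95121951 219.87804878]
b [ 14  49  14  16 163] [304.45398773 232.68711656]
b [ 29  59  36   6 156] [334.12820513 237.13461538]
[585.4 185.3 199. ]
```

View pics/w1z.png

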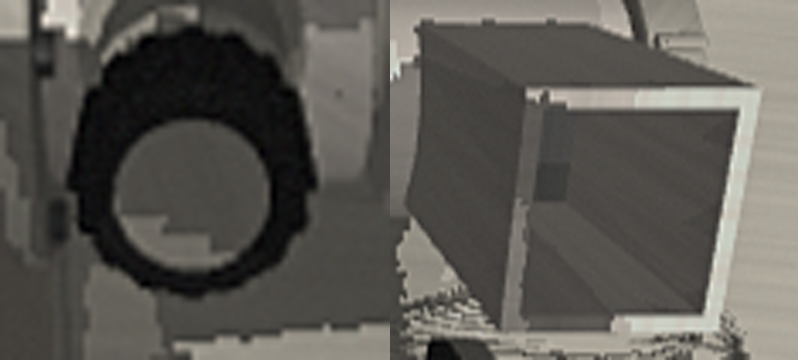

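Run:
```python
from h import *
c=load("pics/w1.png")
k=ray(c,(317,212.2),199);k2=ray(c,(317.,212.2),198)
P=[ray(c,p,205) for p in((429.7,179.4),(498.8,178.9),(488.5,246.7),(422.9,246.7))]
for p in P:print(p.round(1))
t=np.mean(P,0);d=t-k;print(k.round(1),t.round(1),np.linalg.norm(d[:2]),np.arctan2(d[1],d[0]))
for i in range(4):
    e=P[(i+1)%4]-P[i];print(np.linalg.norm(e).round(1),np.arctan2(e[1],e[0]).round(3))
```

```text
[615.6 107.  205. ]
[621.   57.3 205. ]
[567.4  49.7 205. ]
[562.3 100.6 205. ]
[580.3 185.5 199. ] [591.6  78.7 205. ] 107.46451803192696 -1.4653956608526326
50.0 -1.463
54.1 -3.001
51.2 1.671
53.7 0.119
```

Call:
send_rows --series '[{"x": 0.0014, "y": 0.0003, "z": -0.03, "spin": 0}, {"x": 0, "y": 0, "z": -0.03, "spin": 0}, {"x": 0, "y": 0, "z": -0.015, "spin": 0}, {"x": 0, "y": 0, "z": -0.013, "spin": 0}, {"x": 0, "y": 0, "z": 0, "spin": 0}]'

```text
time_s: 3.45
tcp_pos: [579.8, 186.0, 245.6]
tool_rot: [[-0.001, 0.101, -0.995], [-0.0, -0.995, -0.101], [-1.0, 0.0, 0.001]]
ft_force: [0.5, 0.8, -0.2]
opening: 85.5
```

Call:
send_rows --series '[{"x": 0, "y": 0, "z": 0, "spin": 0}, {"x": 0, "y": 0, "z": 0, "spin": 0}, {"x": 0, "y": 0, "z": 0, "spin": 0}, {"x": 0, "y": 0, "z": 0, "spin": 0}, {"x": 0, "y": 0, "z": 0, "spin": 0}]' --claw 42 --newtons 20

```text
time_s: 4.08
tcp_pos: [579.9, 186.2, 245.9]
tool_rot: [[-0.0, 0.102, -0.995], [-0.0, -0.995, -0.102], [-1.0, 0.0, 0.0]]
ft_force: [-0.2, 0.3, -0.0]
opening: 35.7
```

Run:
```python
from h import *
st();wrist("pics/w2.png")
```

```text
4.075 [579.9 186.2 245.9] yaw(y) -1.469 F [-0.15  0.32 -0.02] T [-0.035 -0.005 -0.001] op 35.7 q [ 0.21  0.53  1.46 -0.    1.16  1.68]
```

View pics/w2.png

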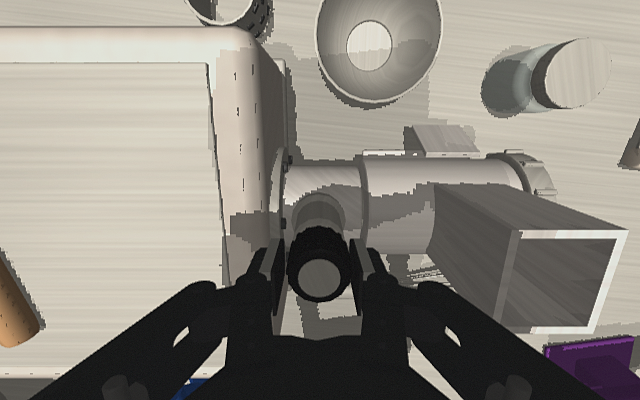

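The knob is centred between the pads: knob at column 319, pad faces at about 286 and 352. I'll close lightly.

Call:
send_rows --series '[{"x": 0, "y": 0, "z": 0, "spin": 0}, {"x": 0, "y": 0, "z": 0, "spin": 0}, {"x": 0, "y": 0, "z": 0, "spin": 0}, {"x": 0, "y": 0, "z": 0, "spin": 0}]' --claw 0 --newtons 25

```text
time_s: 4.62
tcp_pos: [580.0, 185.4, 246.1]
tool_rot: [[0.0, 0.101, -0.995], [-0.001, -0.995, -0.101], [-1.0, 0.001, -0.0]]
ft_force: [0.2, -8.2, 4.9]
opening: 30.3
```

Run:
```python
from h import *
st()
```

```text
4.625 [580.  185.4 246.1] yaw(y) -1.469 F [ 0.2  -8.16  4.92] T [-1.421  0.119  0.014] op 30.3 q [ 0.21  0.53  1.46 -0.    1.16  1.68]
```

Call:
send_rows --series '[{"x": 0, "y": -0.0008, "z": 0.0005, "spin": 0}, {"x": 0, "y": 0, "z": 0, "spin": 0}]'

```text
time_s: 4.88
tcp_pos: [580.0, 185.2, 246.2]
tool_rot: [[-0.0, 0.102, -0.995], [-0.0, -0.995, -0.102], [-1.0, 0.0, 0.0]]
ft_force: [2.1, -3.1, -4.3]
opening: 30.0
```

Call:
send_rows --series '[{"x": -0.0002, "y": -0.0004, "z": 0.0006, "spin": 0}, {"x": 0, "y": 0, "z": 0, "spin": 0}]' --newtons 40

```text
time_s: 5.12
tcp_pos: [579.9, 185.1, 246.9]
tool_rot: [[0.0, 0.102, -0.995], [0.0, -0.995, -0.102], [-1.0, -0.0, -0.0]]
ft_force: [4.6, -0.7, -7.0]
opening: 29.8
```

Call:
send_rows --series '[{"x": 0, "y": 0, "z": 0.0005, "spin": 0}, {"x": 0, "y": 0, "z": 0.0005, "spin": 0}, {"x": 0, "y": 0, "z": 0, "spin": 0}]'

```text
time_s: 5.5
tcp_pos: [579.9, 185.1, 247.9]
tool_rot: [[0.0, 0.102, -0.995], [0.0, -0.995, -0.102], [-1.0, -0.0, -0.0]]
ft_force: [5.3, -1.0, -6.7]
opening: 29.9
```

Call:
send_rows --series '[{"x": 0.0005, "y": 0, "z": 0.0005, "spin": 0}, {"x": 0, "y": 0, "z": 0.0005, "spin": 0}, {"x": 0, "y": 0, "z": 0.0005, "spin": 0}, {"x": 0, "y": 0, "z": 0.0005, "spin": 0}, {"x": 0, "y": 0, "z": 0.0005, "spin": 0}, {"x": 0, "y": 0, "z": 0, "spin": 0}]'

```text
time_s: 6.25
tcp_pos: [580.0, 185.1, 250.5]
tool_rot: [[-0.0, 0.102, -0.995], [0.0, -0.995, -0.102], [-1.0, -0.0, 0.0]]
ft_force: [0.1, 2.1, -7.9]
opening: 29.9
```

Call:
send_rows --series '[{"x": 0, "y": -0.0002, "z": 0.0003, "spin": 0}, {"x": 0, "y": 0, "z": 0, "spin": 0}]'

```text
time_s: 6.5
tcp_pos: [580.0, 185.0, 250.8]
tool_rot: [[-0.0, 0.102, -0.995], [0.0, -0.995, -0.102], [-1.0, -0.0, 0.0]]
ft_force: [-0.4, 5.2, -8.0]
opening: 29.8
```

Call:
send_rows --series '[{"x": 0, "y": 0.0006, "z": 0.0003, "spin": 0}, {"x": 0, "y": 0, "z": 0, "spin": 0}]'

```text
time_s: 6.75
tcp_pos: [580.1, 185.1, 251.0]
tool_rot: [[-0.0, 0.102, -0.995], [-0.001, -0.995, -0.102], [-1.0, 0.0, 0.0]]
ft_force: [-0.5, -0.1, -8.1]
opening: 29.7
```

Call:
send_rows --series '[{"x": 0, "y": 0, "z": 0.0003, "spin": 0}, {"x": 0, "y": 0, "z": 0, "spin": 0}]'

```text
time_s: 7.0
tcp_pos: [580.0, 185.2, 251.3]
tool_rot: [[-0.0, 0.102, -0.995], [-0.0, -0.995, -0.102], [-1.0, 0.0, 0.0]]
ft_force: [-0.8, -2.1, -9.0]
opening: 29.9
```

Call:
send_rows --series '[{"x": 0, "y": -0.0002, "z": 0.0002, "spin": 0}, {"x": 0, "y": 0, "z": 0, "spin": 0}]'

```text
time_s: 7.25
tcp_pos: [580.0, 185.1, 251.5]
tool_rot: [[-0.0, 0.102, -0.995], [-0.0, -0.995, -0.102], [-1.0, 0.0, 0.0]]
ft_force: [-1.1, -2.2, -7.7]
opening: 29.6
```

Still free, so I'll continue.

Call:
send_rows --series '[{"x": 0.0, "y": -0.0002, "z": 0.0003, "spin": 0}, {"x": 0, "y": 0, "z": 0, "spin": 0}]'

```text
time_s: 7.5
tcp_pos: [580.1, 185.1, 251.9]
tool_rot: [[-0.0, 0.102, -0.995], [0.0, -0.995, -0.102], [-1.0, -0.0, 0.0]]
ft_force: [-3.2, 0.7, -8.1]
opening: 29.8
```

Call:
send_rows --series '[{"x": -0.0002, "y": 0, "z": 0.0003, "spin": 0}, {"x": 0, "y": 0, "z": 0, "spin": 0}]'

```text
time_s: 7.75
tcp_pos: [580.0, 185.1, 252.2]
tool_rot: [[0.0, 0.102, -0.995], [0.0, -0.995, -0.102], [-1.0, -0.0, -0.0]]
ft_force: [-1.8, 1.1, -8.5]
opening: 29.6
```

Call:
send_rows --series '[{"x": -0.0002, "y": 0, "z": 0.0003, "spin": 0}, {"x": 0, "y": 0, "z": 0, "spin": 0}]'

```text
time_s: 8.0
tcp_pos: [580.0, 185.1, 252.5]
tool_rot: [[0.0, 0.102, -0.995], [0.0, -0.995, -0.102], [-1.0, -0.0, -0.0]]
ft_force: [0.0, 1.9, -11.1]
opening: 29.7
```

Call:
send_rows --series '[{"x": 0, "y": 0.0002, "z": 0.0001, "spin": 0}, {"x": 0, "y": 0, "z": 0, "spin": 0}]'

```text
time_s: 8.25
tcp_pos: [580.0, 185.1, 252.5]
tool_rot: [[0.0, 0.102, -0.995], [-0.0, -0.995, -0.102], [-1.0, 0.0, -0.0]]
ft_force: [2.6, -0.4, -13.4]
opening: 29.8
```

Contact at about 6 mm of lift with a preload of about 5 N. Now I'll follow the thread.

Call:
send_rows --series '[{"x": -0.0001, "y": 0, "z": 0.0001, "spin": 0.05}, {"x": 0, "y": 0, "z": 0.0002, "spin": 0.05}, {"x": 0, "y": 0, "z": 0, "spin": 0}]'

```text
time_s: 8.62
tcp_pos: [580.0, 185.1, 252.9]
tool_rot: [[0.001, 0.2, -0.98], [-0.0, -0.98, -0.2], [-1.0, 0.0, -0.001]]
ft_force: [3.6, -0.1, -14.0]
opening: 30.1
```

Call:
send_rows --series '[{"x": 0.0002, "y": 0, "z": 0.0001, "spin": 0.05}, {"x": 0.0001, "y": 0, "z": 0.00015, "spin": 0.05}, {"x": 0, "y": 0, "z": 0, "spin": 0}]'

```text
time_s: 9.0
tcp_pos: [580.0, 185.1, 253.1]
tool_rot: [[0.0, 0.296, -0.955], [-0.0, -0.955, -0.296], [-1.0, 0.0, 0.0]]
ft_force: [3.1, -0.8, -11.9]
opening: 29.6
```

Call:
send_rows --series '[{"x": 0.0002, "y": 0, "z": 0.00019, "spin": 0.05}, {"x": 0, "y": 0, "z": 0.00019, "spin": 0.05}, {"x": 0.0001, "y": 0, "z": 0.00019, "spin": 0.05}, {"x": 0, "y": 0, "z": 0.00019, "spin": 0.05}, {"x": 0, "y": 0, "z": 0, "spin": 0}]'

```text
time_s: 9.62
tcp_pos: [580.1, 185.1, 253.8]
tool_rot: [[-0.001, 0.479, -0.878], [-0.0, -0.878, -0.479], [-1.0, 0.0, 0.001]]
ft_force: [1.1, -1.9, -12.8]
opening: 29.5
```

Call:
send_rows --series '[{"x": 0, "y": -0.0001, "z": 0.00022, "spin": 0.06}, {"x": 0, "y": -0.0001, "z": 0.00023, "spin": 0.06}, {"x": 0, "y": 0, "z": 0.00022, "spin": 0.06}, {"x": 0, "y": 0, "z": 0.00023, "spin": 0.06}, {"x": 0, "y": 0, "z": 0.00022, "spin": 0.06}, {"x": 0, "y": 0, "z": 0, "spin": 0}]'

```text
time_s: 10.38
tcp_pos: [580.1, 185.0, 254.9]
tool_rot: [[-0.001, 0.717, -0.697], [-0.0, -0.697, -0.717], [-1.0, -0.0, 0.0]]
ft_force: [-1.0, -0.0, -12.2]
opening: 29.8
```

Steady, with a preload of about 3 N. Continuing.

Call:
send_rows --series '[{"x": 0, "y": 0, "z": 0.00023, "spin": 0.06}, {"x": 0, "y": 0, "z": 0.00023, "spin": 0.06}, {"x": 0, "y": 0, "z": 0.00023, "spin": 0.06}, {"x": 0, "y": 0, "z": 0.00023, "spin": 0.06}, {"x": 0, "y": 0, "z": 0.00023, "spin": 0.06}, {"x": 0, "y": 0, "z": 0.00023, "spin": 0.06}, {"x": 0, "y": 0, "z": 0, "spin": 0}]'

```text
time_s: 11.25
tcp_pos: [580.2, 185.0, 256.3]
tool_rot: [[-0.0, 0.916, -0.4], [-0.0, -0.4, -0.916], [-1.0, -0.0, 0.0]]
ft_force: [0.4, -0.9, -12.5]
opening: 29.7
```

Call:
send_rows --series '[{"x": 0, "y": 0, "z": 0.00023, "spin": 0.06}, {"x": 0, "y": 0, "z": 0.00023, "spin": 0.06}, {"x": 0, "y": 0, "z": 0.00023, "spin": 0.06}, {"x": 0, "y": 0, "z": 0.00023, "spin": 0.06}, {"x": 0, "y": 0, "z": 0.00023, "spin": 0.06}, {"x": 0, "y": 0, "z": 0.00023, "spin": 0.06}, {"x": 0, "y": 0, "z": 0, "spin": 0}]'

```text
time_s: 12.12
tcp_pos: [580.2, 185.0, 257.7]
tool_rot: [[-0.0, 0.999, -0.052], [-0.0, -0.052, -0.999], [-1.0, -0.0, 0.0]]
ft_force: [-0.2, -1.6, -13.8]
opening: 29.7
```

Run:
```python
from h import *
st()
```

```text
12.125 [580.2 185.  257.7] yaw(y) -0.052 F [ -0.23  -1.58 -13.8 ] T [-0.173 -0.1    0.1  ] op 29.7 q [ 0.21  0.52  1.44 -0.    1.18  0.26]
```

Torque stays at about 0.1 N m. Continuing.

Call:
send_rows --series '[{"x": 0, "y": 0, "z": 0.0002, "spin": 0.06}, {"x": 0, "y": 0, "z": 0.00022, "spin": 0.06}, {"x": 0, "y": 0, "z": 0.00022, "spin": 0.06}, {"x": 0, "y": 0, "z": 0.00022, "spin": 0.06}, {"x": 0, "y": 0, "z": 0.00022, "spin": 0.06}, {"x": 0, "y": 0, "z": 0.00023, "spin": 0.06}, {"x": 0, "y": 0, "z": 0, "spin": 0}]'

```text
time_s: 13.0
tcp_pos: [580.3, 185.0, 259.0]
tool_rot: [[-0.0, 0.953, 0.303], [-0.0, 0.303, -0.953], [-1.0, -0.0, 0.0]]
ft_force: [0.9, -0.4, -13.8]
opening: 29.9
```

Call:
send_rows --series '[{"x": 0, "y": -0.0001, "z": 0.00038, "spin": 0.1}, {"x": 0, "y": 0, "z": 0.00038, "spin": 0.1}, {"x": 0, "y": 0, "z": 0.00038, "spin": 0.1}, {"x": 0, "y": 0, "z": 0.00038, "spin": 0.1}, {"x": 0, "y": 0, "z": 0, "spin": 0}]'

```text
time_s: 13.62
tcp_pos: [580.3, 185.0, 260.6]
tool_rot: [[0.0, 0.76, 0.65], [0.0, 0.65, -0.76], [-1.0, 0.0, -0.0]]
ft_force: [-0.1, -0.2, -13.9]
opening: 30.1
```

Call:
send_rows --series '[{"x": 0, "y": 0, "z": 0.00038, "spin": 0.1}, {"x": 0, "y": 0, "z": 0.00038, "spin": 0.1}, {"x": 0, "y": 0, "z": 0.00038, "spin": 0.1}, {"x": 0, "y": 0, "z": 0.00038, "spin": 0.1}, {"x": 0, "y": 0, "z": 0.00038, "spin": 0.1}, {"x": 0, "y": 0, "z": 0, "spin": 0}]'

```text
time_s: 14.38
tcp_pos: [580.4, 185.0, 262.5]
tool_rot: [[0.0, 0.356, 0.935], [0.0, 0.935, -0.356], [-1.0, 0.0, 0.0]]
ft_force: [0.9, 1.3, -14.0]
opening: 29.8
```

Call:
send_rows --series '[{"x": 0, "y": 0, "z": 0.00038, "spin": 0.1}, {"x": 0, "y": 0, "z": 0.00038, "spin": 0.1}, {"x": 0, "y": 0, "z": 0.00038, "spin": 0.1}, {"x": 0, "y": 0, "z": 0.00038, "spin": 0.1}, {"x": 0, "y": 0, "z": 0, "spin": 0}]'

```text
time_s: 15.0
tcp_pos: [580.4, 185.1, 264.0]
tool_rot: [[0.0, -0.036, 0.999], [0.0, 0.999, 0.036], [-1.0, 0.0, 0.0]]
ft_force: [0.7, 3.2, -14.7]
opening: 29.8
```

Lift is about 17.7 mm. I'll relax the pull and check that it holds by itself before letting go.

Call:
send_rows --series '[{"x": 0, "y": 0.0002, "z": -0.0004, "spin": 0}, {"x": 0, "y": 0.0002, "z": -0.0004, "spin": 0}, {"x": 0, "y": 0, "z": 0, "spin": 0}]'

```text
time_s: 15.38
tcp_pos: [580.4, 185.2, 263.3]
tool_rot: [[0.0, -0.039, 0.999], [-0.0, 0.999, 0.039], [-1.0, -0.0, 0.0]]
ft_force: [1.6, -1.3, -10.6]
opening: 30.0
```

Call:
send_rows --series '[{"x": 0, "y": 0, "z": -0.0003, "spin": 0}, {"x": 0, "y": 0, "z": 0, "spin": 0}]'

```text
time_s: 15.62
tcp_pos: [580.4, 185.2, 263.0]
tool_rot: [[0.0, -0.04, 0.999], [-0.0, 0.999, 0.04], [-1.0, -0.0, 0.0]]
ft_force: [1.5, -1.2, -9.8]
opening: 29.5
```

Call:
send_rows --series '[{"x": 0, "y": 0, "z": -0.0003, "spin": 0}, {"x": 0, "y": 0, "z": 0, "spin": 0}]'

```text
time_s: 15.88
tcp_pos: [580.4, 185.2, 262.7]
tool_rot: [[0.0, -0.04, 0.999], [-0.0, 0.999, 0.04], [-1.0, -0.0, 0.0]]
ft_force: [1.8, -1.4, -8.4]
opening: 29.5
```

Call:
send_rows --series '[{"x": 0, "y": 0, "z": -0.0003, "spin": 0}, {"x": 0, "y": 0, "z": 0, "spin": 0}]'

```text
time_s: 16.12
tcp_pos: [580.4, 185.2, 262.5]
tool_rot: [[0.0, -0.04, 0.999], [-0.0, 0.999, 0.04], [-1.0, -0.0, 0.0]]
ft_force: [0.6, -2.7, -4.2]
opening: 29.9
```

Run:
```python
from h import *
st();wrist("pics/w3.png")
```

```text
16.125 [580.4 185.2 262.5] yaw(y) 1.611 F [ 0.58 -2.72 -4.23] T [-0.408 -0.103 -0.047] op 29.9 q [ 0.21  0.51  1.44 -0.    1.19 -1.4 ]
```

View pics/w3.png

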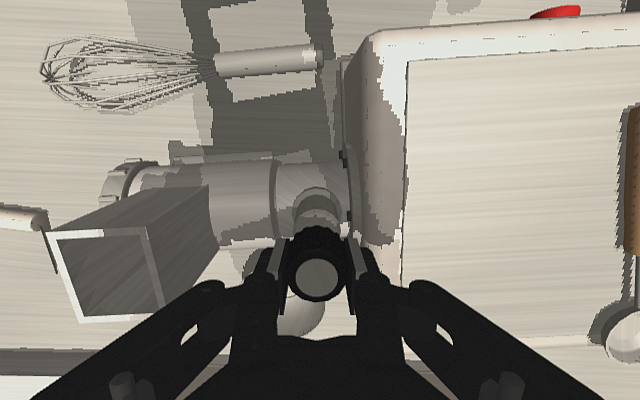

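The force now drops as I lower, so the thread carries the screw. I'll wind out a little more for margin, then release.

Call:
send_rows --series '[{"x": 0, "y": 0, "z": 0.00038, "spin": 0.1}, {"x": 0, "y": 0, "z": 0.00038, "spin": 0.1}, {"x": 0, "y": 0, "z": 0.00038, "spin": 0.1}, {"x": 0, "y": 0, "z": 0.00038, "spin": 0.1}, {"x": 0, "y": 0, "z": 0, "spin": 0}]'

```text
time_s: 16.8
tcp_pos: [580.3, 185.3, 264.0]
tool_rot: [[0.0, -0.426, 0.905], [-0.0, 0.905, 0.426], [-1.0, -0.0, 0.0]]
ft_force: [-0.3, -3.4, -3.7]
opening: 30.0
```

Call:
send_rows --series '[{"x": 0, "y": 0, "z": 0, "spin": 0}, {"x": 0, "y": 0, "z": 0, "spin": 0}, {"x": 0, "y": 0, "z": 0, "spin": 0}, {"x": 0, "y": 0, "z": 0, "spin": 0}, {"x": 0, "y": 0, "z": 0, "spin": 0}, {"x": 0, "y": 0, "z": 0, "spin": 0}, {"x": 0, "y": 0, "z": 0, "spin": 0}]' --claw 70

```text
time_s: 17.68
tcp_pos: [580.3, 185.3, 263.8]
tool_rot: [[-0.0, -0.426, 0.905], [0.0, 0.905, 0.426], [-1.0, 0.0, -0.0]]
ft_force: [-0.6, -0.1, 0.2]
opening: 59.6
```

Run:
```python
from h import *
st();wrist("pics/w4.png")
```

```text
17.675 [580.3 185.3 263.8] yaw(y) 2.011 F [-0.63 -0.13  0.19] T [ 0.037 -0.004  0.047] op 59.6 q [ 0.21  0.51  1.44  0.    1.2  -1.8 ]
```

View pics/w4.png

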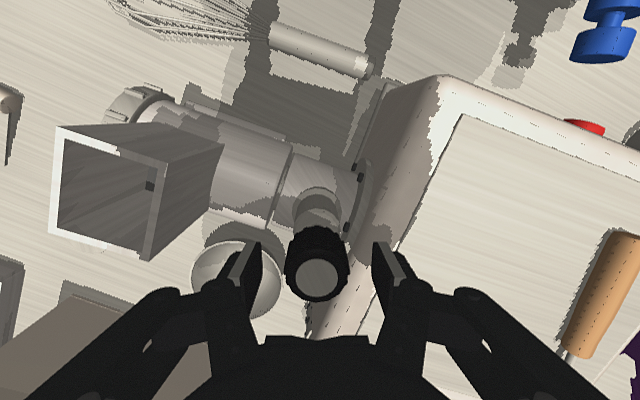

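The knob sits at (317,280), the same place relative to the gripper as when it was gripped at rest, so with the tool 17.9 mm higher the lift is about 17.9 mm and it is holding. Next is the throat.

Call:
send_rows --series '[{"x": 0, "y": 0, "z": 0.03, "spin": 0}, {"x": 0, "y": 0, "z": 0.03, "spin": -0.159}, {"x": 0, "y": -0.0264, "z": 0, "spin": -0.159}, {"x": 0.005, "y": -0.04, "z": 0, "spin": -0.159}, {"x": 0.006, "y": -0.04, "z": 0, "spin": -0.159}, {"x": 0, "y": 0, "z": 0, "spin": -0.159}, {"x": 0, "y": 0, "z": 0, "spin": -0.159}, {"x": 0, "y": 0, "z": 0, "spin": -0.159}]' --claw 100

```text
time_s: 18.73
tcp_pos: [591.3, 78.7, 323.8]
tool_rot: [[-0.0, 0.628, 0.779], [0.0, 0.779, -0.628], [-1.0, -0.0, -0.0]]
ft_force: [-0.0, 0.3, 0.1]
opening: 85.4
```

Call:
send_rows --series '[{"x": 0, "y": 0, "z": 0, "spin": -0.159}, {"x": 0, "y": 0, "z": 0, "spin": -0.159}, {"x": 0, "y": 0, "z": 0, "spin": -0.159}, {"x": 0, "y": 0, "z": 0, "spin": -0.159}, {"x": 0, "y": 0, "z": 0, "spin": -0.159}, {"x": 0, "y": 0, "z": 0, "spin": 0}, {"x": 0, "y": 0, "z": 0, "spin": 0}]'

```text
time_s: 19.6
tcp_pos: [591.3, 78.9, 323.8]
tool_rot: [[-0.0, 0.994, 0.107], [0.0, 0.107, -0.994], [-1.0, -0.0, -0.0]]
ft_force: [-1.0, -0.0, 0.1]
opening: 85.2
```

Run:
```python
from h import *
st();wrist("pics/w5.png")
```

```text
19.6 [591.3  78.9 323.8] yaw(y) 0.107 F [-0.99 -0.01  0.13] T [-0.06   0.061 -0.018] op 85.2 q [ 0.03  0.43  1.39  0.    1.32 -0.07]
```

View pics/w5.png

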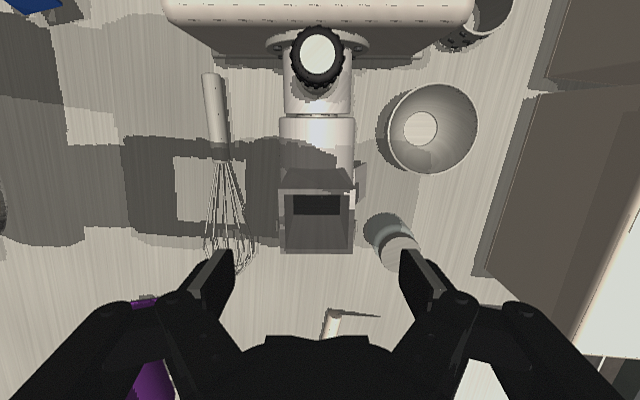

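The throat rim spans columns 276–356 with its centre near 316, midway between the fingers (230 and 401), and the knob is in line at 318. Descending.

Call:
send_rows --series '[{"x": 0, "y": 0, "z": -0.03, "spin": 0}, {"x": 0, "y": 0, "z": -0.03, "spin": 0}, {"x": 0, "y": 0, "z": -0.02, "spin": 0}, {"x": 0, "y": 0, "z": -0.012, "spin": 0}, {"x": 0, "y": 0, "z": 0, "spin": 0}, {"x": 0, "y": 0, "z": 0, "spin": 0}]'

```text
time_s: 20.4
tcp_pos: [591.7, 78.9, 232.7]
tool_rot: [[0.001, 0.995, 0.103], [0.0, 0.103, -0.995], [-1.0, 0.001, 0.0]]
ft_force: [-0.3, -0.0, 0.2]
opening: 85.0
```

Call:
send_rows --series '[{"x": 0, "y": 0, "z": 0, "spin": 0}, {"x": 0, "y": 0, "z": 0, "spin": 0}, {"x": 0, "y": 0, "z": 0, "spin": 0}, {"x": 0, "y": 0, "z": 0, "spin": 0}, {"x": 0, "y": 0, "z": 0, "spin": 0}, {"x": 0, "y": 0, "z": 0, "spin": 0}]' --claw 0 --newtons 25

```text
time_s: 21.15
tcp_pos: [591.4, 78.9, 232.4]
tool_rot: [[0.001, 0.995, 0.103], [0.0, 0.103, -0.995], [-1.0, 0.001, 0.0]]
ft_force: [-3.0, -0.5, 7.3]
opening: 53.4
```

```bash
python3 -c "
from h import *
st()"
```

```text
21.15 [591.4  78.9 232.4] yaw(y) 0.103 F [-3.05 -0.5   7.32] T [-0.022  0.212  0.024] op 53.4 q [ 0.03  0.53  1.5   0.    1.11 -0.07]
```

Call:
send_rows --series '[{"x": -0.0003, "y": 0, "z": 0.0003, "spin": 0}, {"x": 0.0001, "y": -0.001, "z": 0, "spin": 0}, {"x": 0.0002, "y": -0.002, "z": 0, "spin": 0}, {"x": 0.0003, "y": -0.003, "z": 0, "spin": 0}, {"x": 0, "y": 0, "z": 0, "spin": 0}]' --newtons 40

```text
time_s: 21.78
tcp_pos: [591.7, 72.9, 232.5]
tool_rot: [[0.0, 0.995, 0.103], [0.0, 0.103, -0.995], [-1.0, 0.0, -0.0]]
ft_force: [-2.2, 2.8, 8.0]
opening: 53.8
```

Sliding freely at about 3 N. Continuing along the hub line.

Call:
send_rows --series '[{"x": 0.0005, "y": -0.005, "z": 0.0001, "spin": 0}, {"x": 0.0005, "y": -0.005, "z": 0, "spin": 0}, {"x": 0.0005, "y": -0.005, "z": 0, "spin": 0}, {"x": 0.0005, "y": -0.005, "z": 0, "spin": 0}, {"x": 0.0005, "y": -0.005, "z": 0, "spin": 0}, {"x": 0, "y": 0, "z": 0, "spin": 0}]'

```text
time_s: 22.52
tcp_pos: [594.2, 47.3, 232.5]
tool_rot: [[0.0, 0.995, 0.102], [-0.0, 0.102, -0.995], [-1.0, 0.0, 0.0]]
ft_force: [-2.1, -1.4, 9.1]
opening: 53.6
```

Call:
send_rows --series '[{"x": 0.0005, "y": -0.0055, "z": 0, "spin": 0}, {"x": 0.0006, "y": -0.0055, "z": 0, "spin": 0}, {"x": 0.0005, "y": -0.0055, "z": 0, "spin": 0}, {"x": 0.0006, "y": -0.0055, "z": 0, "spin": 0}, {"x": 0.0005, "y": -0.0055, "z": 0, "spin": 0}, {"x": 0.0006, "y": -0.0055, "z": 0, "spin": 0}, {"x": 0.0005, "y": -0.0055, "z": 0, "spin": 0}, {"x": 0.0006, "y": -0.0055, "z": 0, "spin": 0}]'

```text
time_s: 23.52
tcp_pos: [598.8, 4.1, 233.3]
tool_rot: [[0.001, 0.995, 0.103], [0.001, 0.103, -0.995], [-1.0, 0.001, -0.001]]
ft_force: [0.1, -0.1, -6.2]
opening: 53.8
```

Call:
send_rows --series '[{"x": 0, "y": 0, "z": 0, "spin": 0}, {"x": 0, "y": 0, "z": 0, "spin": 0}]'

```text
time_s: 23.78
tcp_pos: [598.8, 3.6, 232.9]
tool_rot: [[0.001, 0.995, 0.103], [-0.0, 0.103, -0.995], [-1.0, 0.001, 0.001]]
ft_force: [-2.3, 3.5, 15.7]
opening: 53.8
```

The head has moved 75.7 mm and the shank is out. I'll release and lift clear.

Call:
send_rows --series '[{"x": 0, "y": 0, "z": 0.0005, "spin": 0}, {"x": 0, "y": 0, "z": 0, "spin": 0}, {"x": 0, "y": 0, "z": 0, "spin": 0}, {"x": 0, "y": 0, "z": 0, "spin": 0}, {"x": 0, "y": 0, "z": 0, "spin": 0}, {"x": 0, "y": 0, "z": 0, "spin": 0}]' --claw 100

```text
time_s: 24.52
tcp_pos: [598.5, 3.9, 232.7]
tool_rot: [[0.0, 0.995, 0.103], [0.0, 0.103, -0.995], [-1.0, 0.0, -0.0]]
ft_force: [-0.3, 0.1, -0.2]
opening: 85.4
```

Call:
send_rows --series '[{"x": 0, "y": 0, "z": 0.015, "spin": 0}, {"x": 0, "y": 0, "z": 0.03, "spin": 0}, {"x": 0, "y": 0, "z": 0.04, "spin": 0}, {"x": 0, "y": 0, "z": 0.03, "spin": 0}, {"x": 0, "y": 0, "z": 0, "spin": 0}, {"x": 0, "y": 0, "z": 0, "spin": 0}]'

```text
time_s: 25.28
tcp_pos: [598.2, 3.9, 347.8]
tool_rot: [[-0.0, 0.995, 0.103], [-0.0, 0.103, -0.995], [-1.0, -0.0, -0.0]]
ft_force: [-0.8, 0.0, -0.8]
opening: 85.1
```

Run:
```python
from h import *
st();wrist("pics/w6.png");s=env.read_camera("side")["img"]
a=cv2.imread("pics/w6.png")
cv2.imwrite("pics/end.png",np.hstack([cv2.resize(a,(400,250)),cv2.resize(s[90:260,210:380],(400,400))[:250+0] if 0 else cv2.resize(s[100:220,215:407],(400,250))]))
```

```text
25.275 [598.2   3.9 347.8] yaw(y) 0.103 F [-0.83  0.   -0.84] T [-0.014 -0.01   0.025] op 85.1 q [-0.09  0.42  1.35 -0.    1.37 -0.2 ]
```

View pics/end.png

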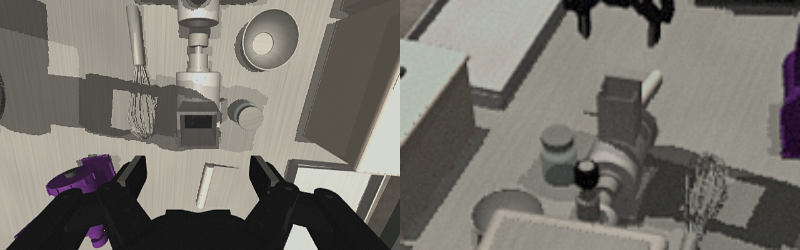

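The left panel shows the head upright with its shank visible just outside the hub. The rim centre is near (317,200) in the full wrist image. The bystanders look undisturbed. One numeric check, then hand in.

Run:
```python
from h import *
c=load("pics/w6.png");t=ray(c,(317,200),205);print(t)
d=(t-[580.2,185.2,205])[:2];u=np.array([np.cos(-1.468),np.sin(-1.468)]);print("y_drive",-143-d@u,"x_drive",d@[-u[1],u[0]])
print(env.finish_job())
```

```text
[598.1298945  13.8720651 205.       ]
y_drive -315.26339626807044 x_drive 0.25436347203222354
the job is handed in; nothing more can be done
None
```

The head is off the hub and standing on the bench just in front of it, and the job is handed in. One end check leaves little margin.

- **Lock screw:** The lug met the thread about 6 mm up. I wound it out at a 3–5.5 N pull above spring and weight. After letting go, the wrist picture put the knob about 17.9 mm above its rest (15 mm needed), with no measured load on the fingers.
- **Head:** I gripped the throat and slid it out along the hub line with about 3 N of pull, then released it. The last pictures show it upright, its shank visible outside the hub, and the bystanders look undisturbed. The robot is clear of everything, at about 25 s.
- **Disagreement:** Arm travel while gripping was 75.7 mm, which puts the throat at about y = -0.325 m. A rough pixel reading taken from a shrunken picture gave y = -0.315 m (x about 0). Both are inside the -0.313 to -0.42 m range, but the second by only 2 mm. I trust the arm figure more, because the grip showed no slip. However, I handed in within the same script as that check, so I could not add margin afterwards.

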